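# Crank the cam rig onto its dwell and bolt it

## Task

On the bench cam rig, turn the crank handle anticlockwise (seen from above) until the follower's roller has climbed the cam and rests on the cam's flat dwell, without jamming the cam's shoulder hard against the roller, and let go of the crank so that it stays there by itself. Then slide the keeper bolt fully home behind the follower's collar without ramming it, let go, and leave the other things on the bench alone.

Things in the scene. Friction and masses are not known exactly. Their poses are not given: they have to be found in the camera images.
- rig: The cam rig, a grey base plate 205 x 275 x 12 mm screwed to the bench. Origin: on the camshaft's upright axis, at bench height; z is up. The follower slides along the rig's +y, the keeper bolt along the rig's +x. All heights here are above the bench.
- crank: The crank on top of the upright camshaft: a flat steel arm 20 mm wide, top at 65 mm height, turning about the rig's axis. Origin on the axis at bench height; x points along the arm to the handle. From its start it turns 0.9 to 2.2 rad anticlockwise to the dwell. The cam is clamped on the shaft up to 0.5 rad off, anew each time, so the arm's direction does not tell where the dwell is.
- handle (a point): Centre of the crank's upright black handle: a cylinder 24 mm in diameter, 55 mm tall, spanning 71 to 126 mm height, 70 mm from the camshaft's axis. It spins freely on its pin, so it can be held without turning the wrist. Pushing on with more than about 30 N once the shoulder has met the roller damages the roller.
- follower: The spring-loaded steel follower, sliding along the rig's +y (away from the camshaft) through a guide block 46 mm tall; its 16 mm roller bears on the cam. The spring presses it to the cam with 18 N at first, 30 N at the dwell. Origin on the camshaft's axis when down; 12 mm farther along the rig's +y when the roller is on the dwell.
- collar (a point): Top centre of the follower's collar, a steel cross-bar 60 mm (along the rig's x) x 12 mm x 30 mm, top at 46 mm height; at 99.5 mm along the rig's y when down, 111.5 mm on the dwell.
- bolt: The keeper bolt, a flat steel bar 70 x 10 x 20 mm that slides 27 mm along the rig's +x between two rails (about 2 N) and stays where left. It passes between guide block and collar; the collar's end blocks it until the follower has risen 10.5 mm. Origin on the camshaft's axis when open, 27 mm along the rig's +x when home at its stop.
- bolt_knob (a point): Centre of the bolt's upright black knob, 18 mm in diameter, 42 mm tall, spanning 50 to 92 mm height; in the rig's frame at x = -85 mm, y = 99 mm when open and x = -58 mm, y = 99 mm when home.
- hammer: A hammer lying on the bench to the right; not to be moved.
- oiler: A white oil bottle, 52 mm in diameter, 110 mm tall, standing to the left; not to be moved.
- bearing: A steel bearing ring, 62 mm in diameter, 18 mm tall, lying to the right; not to be moved.
- shaft (a point): Top of the camshaft's hub, on the axis, 68 mm high. Under it the steel cam plate (20 to 40 mm high). Force at the handle along its circle, against the turn: 1 to 2 N on the cam's low round, 5 to 9 N on the climb (0.75 rad long), 1 to 2 N again on the flat dwell (0.24 rad, 17 mm at the handle), then a shoulder (hard stop). Let go on the climb, it springs back; on the dwell it stays.

How it is judged:
By the outcome, as a careful person would: the job done as asked, in the order asked, and still so for the second after the job is handed in, with the robot touching nothing.
It also fails if it takes over 64 s, if anything falls off the work surface, if the arm or the gripper's body presses on something with over 40 N, if the wrist force passes 120 N, or if a joint passes its speed limit or range.

## Robot

A 6-joint arm with a two-finger parallel gripper is mounted at the origin on the work surface. World frame = base frame: x ahead of the robot, y to its left, z up, the work surface at z = 0. Lengths are in m, angles in rad, forces in N, time in s.
With the tool pointing down it reaches from about 0.35 to 0.975 m from the base axis. Payload 7.1 kg.
Tool frame: the origin (TCP) lies midway between the tips of the shut fingers; the grasp point (between the pads) lies 19 mm behind it; z points along the fingers, x is the direction in which the jaws open and shut, and the axes are right-handed (so a half turn about z gives the same grasp; the last joint's range is limited). The gripper opens to 88 mm and grips with 3 to 60 N. Pads are 20 mm wide; open, the fingers measure 115 mm over their backs; the gripper's body (75 mm by 178 mm) begins 61 mm behind the grasp point.
Start: joints at [-1.193, 0.423, 1.63, -0, 1.089, -0.019], TCP at [0.242, -0.576, 0.223] pointing down, gripper open.
Joint ranges: [-3, 3], [-0.9, 2.11], [0.09, 2.58], [-1.31, 4.45], [0.11, 2.69], [-2.54, 2.54]. Speed limits (rad/s): [2.39, 2.39, 3.01, 3.14, 3.14, 3.14].

## Interface

Orientations are given as a unit quaternion [w, x, y, z].
In Python, from station import move_pose, movel, movej, command_gripper, wait, inverse_kinematics, read_camera, camera_info, MotionError, job_done, get_time, get_joint_pos, get_qvel, get_effort, get_tcp_pos, get_ee_rot, get_ft_force, get_ft_torque, get_grip_width gives the robot as it stands. Calls block until the motion is done:
- move_pose(position, orientation): joint-space move of the TCP to a pose.
- movel(position, frame=None, v=0.15, until_force=None): straight line of the TCP; frame=None keeps the orientation; v is the mean speed in m/s. With until_force (N) it stops when the force on the tool has changed by that much, and returns True; else False.
- movej(angles): joint-space move.
- command_gripper(opening): opening from 0.0 (shut) to 1.0 (fully open); the grip force is fixed at half the most; returns when the fingers have stopped.
- wait(seconds).
- inverse_kinematics(position, orientation): joint angles nearest the present ones, or None.
- read_camera(name): name is "scene" or "top" or "wrist"; returns the picture (480x640x3 uint8, red, green, blue); there is no depth.
- camera_info(name): a dict with "intrinsics" (3x3 intrinsics, pixels), "dist" ([k1, k2, p1, p2, k3] as OpenCV has them; the pictures are not rectified), "T" (4x4, takes a point from camera to world coordinates); the wrist camera has in their place "tool_from_camera" (4x4, takes a point from camera to tool coordinates, whose origin is the TCP and whose axes are the tool frame's). Camera axes: x right, y up, looking along -z (the intrinsics and any distortion apply to the point x, -y, -z); pixel columns grow to the right and rows downward; lengths in m; the calibration is good to about 2 mm. A picture is of the moment at which its call begins: read the wrist's pose just before it. camera_info takes no time and is no camera call.
A pose or a line that the arm cannot do raises MotionError and nothing moves.
- job_done(): hands the job in, once; it reports no verdict.
Readings, each from a call of its own:
- get_time(): time.
- get_joint_pos(): joint angles.
- get_qvel(): joint speeds.
- get_effort(): joint torques, N m.
- get_tcp_pos(): TCP position.
- get_ee_rot(): TCP orientation.
- get_ft_force(): force on the tool from outside, world axes, zero at the start.
- get_ft_torque(): the same for the moment, N m.
- get_grip_width(): opening from 0.0 (shut) to 1.0 (fully open).
Only numpy, scipy, OpenCV 4.12 (cv2) and the standard library are available. Lean on these libraries where they do the work, as an engineer would, in place of code of your own. Each camera call takes 0.05 s, during which the arm holds its last target. There are 200 camera calls.

## Working session

There is one attempt and no reset: what is moved stays moved. The work goes in short steps, each a Python script; the robot and the scene stay as the last script left them, time stands still between calls to the robot, and variables do not carry over. Pictures are saved under pics/ and viewed, about 8 in all and at most 12, crops included, and the job is handed in when it is done.

```bash
mkdir -p pics
python3 - <<'E'
from station import *
import cv2
for n in ("scene","top"):
    cv2.imwrite(f"pics/{n}0.png",read_camera(n)[:,:,::-1])
    c=camera_info(n); print(n,c)
print(get_time(),get_ee_rot())
E
```

```text
scene {'intrinsics': array([[440.29382578,   0.        , 312.82409652],
       [  0.        , 440.29382578, 234.50457919],
       [  0.        ,   0.        ,   1.        ]]), 'dist': array([-0.07080892,  0.        ,  0.        ,  0.        ,  0.        ]), 'T': array([[-0.18288863, -0.50292077,  0.84476177,  1.40286354],
       [ 0.98313211, -0.09507073,  0.156246  ,  0.16426984],
       [ 0.00173276,  0.85908804,  0.51182491,  0.61717595],
       [ 0.        ,  0.        ,  0.        ,  1.        ]])}
top {'intrinsics': array([[609.68369634,   0.        , 324.40660643],
       [  0.        , 609.68369634, 244.48160332],
       [  0.        ,   0.        ,   1.        ]]), 'dist': array([-0.08948925,  0.        ,  0.        ,  0.        ,  0.        ]), 'T': array([[-0.00224093,  0.9993764 , -0.03523902,  0.49724398],
       [-0.99986182, -0.00281967, -0.01638233,  0.00609458],
       [-0.01647147,  0.03519744,  0.99924463,  1.70563893],
       [ 0.        ,  0.        ,  0.        ,  1.        ]])}
0.1 [-3.84461955e-04  8.32600438e-01 -5.53873664e-01 -5.71039146e-04]
```

View pics/top0.png

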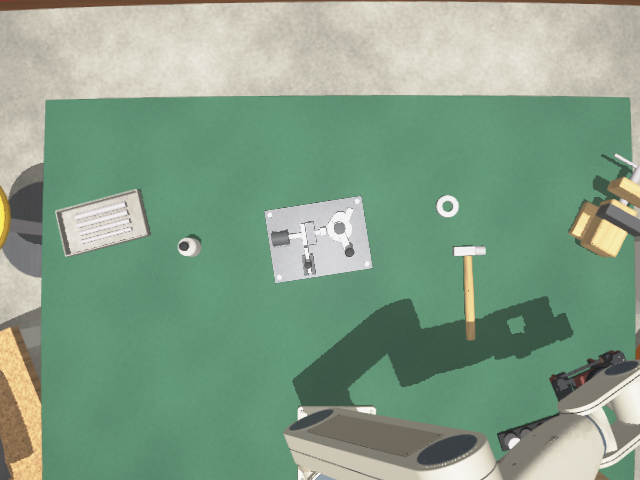

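View pics/scene0.png

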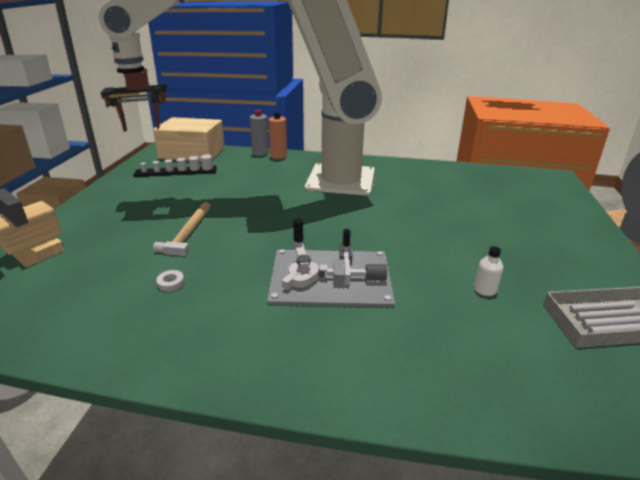

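The top view shows the rig with its shaft near (339,228), the follower pointing left (+y), the handle near (349,252) and the knob near (308,265). I'll enlarge it next.

Run:
```python
import cv2
im=cv2.imread("pics/top0.png")[190:290,256:386]
cv2.imwrite("pics/crop0.png",cv2.resize(im,None,fx=6,fy=6,interpolation=cv2.INTER_CUBIC))
```

```text
(no output)
```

View pics/crop0.png

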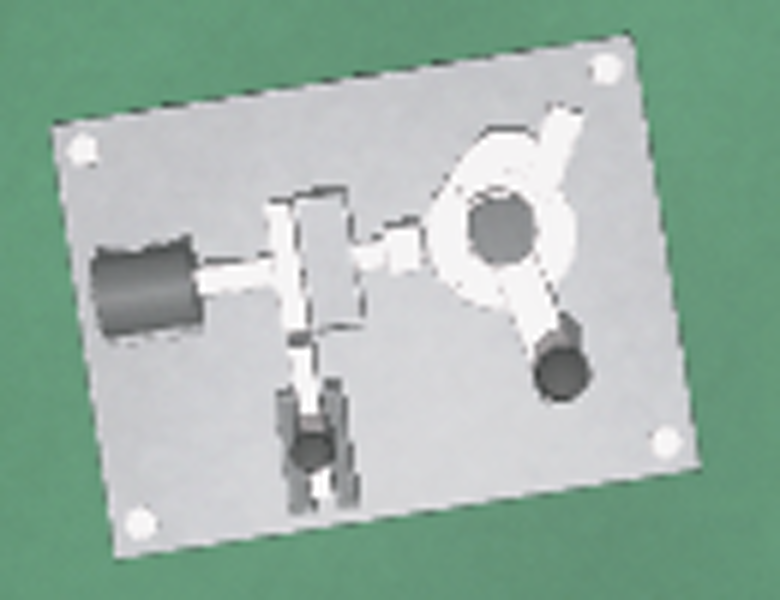

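The crop shows these pixels:
- **Plate corners:** (53,125), (632,35), (700,467) and (115,557).
- **Hub:** (502,229).
- **Handle top:** (562,373).
- **Knob top:** (312,450).
- **Shoulder bar on the cam:** about (565,115), roughly 2.2 rad before the roller.

I'll compute the poses, move above the rig and look with the wrist camera.

```bash
cat > h.py <<'E'
from station import *
import numpy as np, cv2
from scipy.spatial.transform import Rotation as R
from scipy.optimize import least_squares
def cam(name):
    c=camera_info(name)
    if "T" in c: T=c["T"]
    else:
        q=get_ee_rot(); W=np.eye(4); W[:3,:3]=R.from_quat([q[1],q[2],q[3],q[0]]).as_matrix(); W[:3,3]=get_tcp_pos()
        T=W@c["tool_from_camera"]
    return c["intrinsics"],c["dist"],T
def project(C,P):
    K,d,T=C; P=np.atleast_2d(P)
    p=(P-T[:3,3])@T[:3,:3]; p=p*[1,-1,-1]
    return cv2.projectPoints(p.reshape(-1,1,3),np.zeros(3),np.zeros(3),K,d)[0].reshape(-1,2)
def rig2w(s,P):  # s=[x,y,yaw]
    P=np.atleast_2d(P); return P@R.from_euler('z',s[2]).as_matrix().T+[s[0],s[1],0]
def down(yaw):   # tool down, jaw axis (tool x) along world yaw
    M=np.array([[np.cos(yaw),np.sin(yaw),0],[np.sin(yaw),-np.cos(yaw),0],[0,0,-1]])
    q=R.from_matrix(M).as_quat(); return [q[3],q[0],q[1],q[2]]
def fit(C,px,s0,th0):
    """px: dict name->pixel. returns x,y,yaw,crank angle (rig frame)"""
    def model(v):
        a=v[3]; pts=dict(hub=[0,0,.068],handle=[.07*np.cos(a),.07*np.sin(a),.126],knob=[-.085,.099,.092])
        return project(C,rig2w(v[:3],[pts[k] for k in px if k in pts]))
    f=lambda v:(model(v)-np.array([px[k] for k in px])).ravel()
    r=least_squares(f,[*s0,th0]); return r.x,r.fun.reshape(-1,2)
E
python3 - <<'E'
from h import *
o=lambda u,v:((u+.5)/6-.5+256,(v+.5)/6-.5+190)
C=cam("top")
s,e=fit(C,dict(hub=o(502,229),handle=o(562,373),knob=o(312,450)),[.53,-.03,.1],3.5)
print(s,e)
# plate corners z=.012 in rig frame, to check yaw
for p in [(53,125),(632,35),(700,467),(115,557)]:
    w=least_squares(lambda w:(project(C,[*w,.012])[0]-o(*p)),[.5,0]).x
    print(p,w,R.from_euler('z',-s[2]).as_matrix()[:2,:2]@(w-s[:2]))
c=camera_info("wrist");print(c)
np.save("rig0.npy",s)
E
```

```text
[ 0.59980178 -0.00748981  0.15249189  3.34971056] [[ 0.14858136  0.04274751]
 [-0.05493636 -0.14451261]
 [-0.09020616  0.10546847]]
(53, 125) [0.65265418 0.2012359 ] [0.08394484 0.19827521]
(632, 35) [ 0.69354505 -0.06823659] [ 0.0834279  -0.07428161]
(700, 467) [ 0.4929214  -0.09876049] [-0.11950426 -0.07397624]
(115, 557) [0.45182653 0.17217409] [-0.11896687  0.20005668]
{'intrinsics': array([[400.19327994,   0.        , 319.89854671],
       [  0.        , 400.19327994, 237.50167634],
       [  0.        ,   0.        ,   1.        ]]), 'dist': array([-0.05575354,  0.        ,  0.        ,  0.        ,  0.        ]), 'tool_from_camera': array([[ 9.99999939e-01, -1.15648763e-04,  3.30394162e-04,
         7.09807385e-04],
       [-2.22407077e-05, -9.62932570e-01, -2.69742219e-01,
        -7.34984030e-02],
       [ 3.49342654e-04,  2.69742195e-01, -9.62932514e-01,
        -1.61830111e-01],
       [ 0.00000000e+00,  0.00000000e+00,  0.00000000e+00,
         1.00000000e+00]])}
```

Run:
```python
from h import *
s=np.load("rig0.npy")
p=rig2w(s[:3],[-.045,.03,.22])[0]
move_pose(p,down(-1.21)); wait(.3)
C=cam("wrist"); im=read_camera("wrist")[:,:,::-1].copy()
np.savez("C1.npz",*C)
cv2.imwrite("pics/w1.png",im)
a=s[3];print(project(C,rig2w(s[:3],[[0,0,.068],[.07*np.cos(a),.07*np.sin(a),.126],[-.085,.099,.092],[0,.0995,.046]])),get_time(),get_ft_force())
```

```text
[[368.15514672 172.9572707 ]
 [374.67970079 284.97651842]
 [219.78642275 259.02511214]
 [247.31639519 144.9437032 ]] 2.825 [-0.27221008  0.20170465  0.27118211]
```

View pics/w1.png

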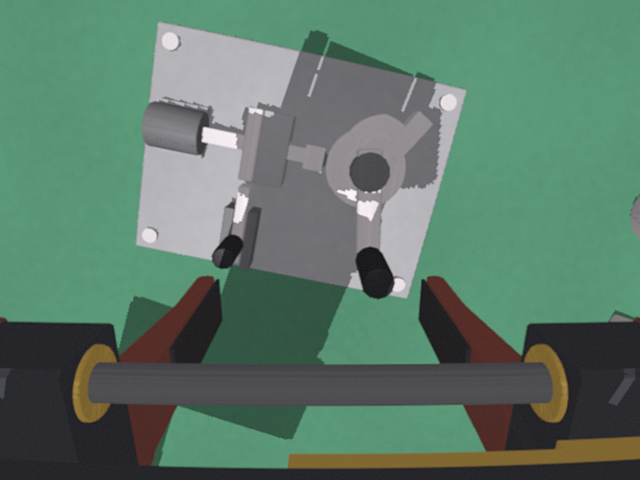

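Hub observed at (369,172), handle top at (377,283) and knob top at (222,258), all within 2 px of prediction. Next I refit, grasp and turn with force monitoring.

Run:
```python
from h import *
s=np.load("rig0.npy"); z=np.load("C1.npz"); C=[z[k] for k in z.files]
s1,e=fit(C,dict(hub=(369,172),handle=(377,283),knob=(222,258)),s[:3],s[3]); print(s1,e.round(1))
s=(s+s1)/2; np.save("rig.npy",s)
r=.07; Z=.088
def P(a,z=Z): return rig2w(s[:3],[r*np.cos(a),r*np.sin(a),z])[0]
def Q(a): return down(a+s[2]+np.pi/2-2*np.pi)
a=s[3]
command_gripper(.6)
move_pose(P(a,.16),Q(a)); print(movel(P(a),v=.12,until_force=8))
command_gripper(0.); wait(.1)
f0=get_ft_force(); print("grip",get_grip_width(),f0,get_tcp_pos()-P(a),get_time())
np.save("f0.npy",f0)
climbed=False; a0=a; log=[]; drop=0
while a-a0<2.3:
    a+=.05
    hit=movel(P(a),frame=Q(a),v=.06,until_force=14)
    f=np.array(get_ft_force())-f0; w=a+s[2]
    ft=f@[-np.sin(w),np.cos(w),0]; fr=f@[np.cos(w),np.sin(w),0]
    log.append((a-a0,ft,fr,f[2])); print(*np.round(log[-1],2),get_time().__round__(2),hit)
    if hit: break
    if ft<-4: climbed=True
    if climbed and ft>-2.8: break
    if abs(fr)>20: break
np.save("state.npy",[a,a0])
```

```text
[ 0.60129529 -0.00800816  0.15813052  3.3518023 ] [[ 0.5 -0.6]
 [ 0.   0.3]
 [-0.5  0.3]]
False
grip 0.2673487832134504 [-1.11941613 -1.31034967  4.60500884] [ 0.00027992 -0.0001063   0.00033323] 5.3667
0.05 -1.04 -0.24 0.82 5.62 False
0.1 -1.17 -0.18 0.71 5.87 False
0.15 -0.82 0.29 1.43 6.12 False
0.2 -0.23 -0.24 1.6 6.37 False
0.25 -0.36 -0.62 0.17 6.62 False
0.3 -0.24 0.37 1.17 6.87 False
0.35 -0.17 -0.87 0.89 7.12 False
0.4 -0.24 0.61 0.46 7.37 False
0.45 -0.54 0.09 0.75 7.62 False
0.5 0.47 -0.67 0.87 7.87 False
0.55 0.28 -0.28 1.36 8.12 False
0.6 0.84 0.43 0.88 8.37 False
0.65 -0.5 -0.37 1.67 8.62 False
0.7 0.32 0.32 1.11 8.87 False
0.75 0.26 -0.55 1.2 9.12 False
0.8 0.77 0.34 1.18 9.37 False
0.85 0.47 0.87 1.36 9.62 False
0.9 -0.12 -0.21 2.66 9.87 False
0.95 -3.55 -0.52 4.53 10.12 False
1.0 -4.64 -0.33 5.31 10.37 False
1.05 -4.47 0.27 5.8 10.62 False
1.1 -4.32 -0.07 5.94 10.87 False
1.15 -4.77 0.14 5.56 11.12 False
1.2 -4.79 -0.7 5.56 11.37 False
1.25 -5.3 0.44 6.18 11.62 False
1.3 -5.46 0.45 5.66 11.87 False
1.35 -6.1 0.04 5.81 12.12 False
1.4 -5.15 0.06 6.36 12.37 False
1.45 -6.35 0.52 5.73 12.62 False
1.5 -6.61 0.86 6.86 12.87 False
1.55 -7.32 0.8 6.36 13.12 False
1.6 -7.74 0.38 5.58 13.37 False
1.65 -6.53 0.78 7.23 13.62 False
1.7 -2.72 -0.03 4.1 13.87 False
```

The climb ran from about 0.93 to 1.68 rad, so the dwell is roughly 1.68 to 1.92. I'll go to 1.79 carefully, look, then release.

Run:
```python
from h import *
s=np.load("rig.npy"); f0=np.load("f0.npy"); a,a0=np.load("state.npy")
r=.07; Z=.088
def P(a,z=Z): return rig2w(s[:3],[r*np.cos(a),r*np.sin(a),z])[0]
def Q(a): return down(a+s[2]+np.pi/2-2*np.pi)
for k in range(3):
    a+=.03
    hit=movel(P(a),frame=Q(a),v=.04,until_force=8)
    f=np.array(get_ft_force())-f0; w=a+s[2]
    print(round(a-a0,3),f@[-np.sin(w),np.cos(w),0],f@[np.cos(w),np.sin(w),0],hit)
    if hit: break
np.save("state.npy",[a,a0])
command_gripper(.5); wait(.2)
print(get_ft_force(),get_grip_width())
movel(P(a,.2),v=.15)
p=rig2w(s[:3],[-.03,.04,.24])[0]
move_pose(p,down(-1.21)); wait(.2)
C=cam("wrist"); im=read_camera("wrist")[:,:,::-1].copy()
cv2.imwrite("pics/w2.png",im)
print(project(C,rig2w(s[:3],[[0,0,.068],[r*np.cos(a),r*np.sin(a),.126],[-.085,.099,.092],[-.03,.1055,.046],[-.03,.1175,.046],[-.03,.0935,.046]])).round(1),get_time())
```

```text
1.73 -0.1277412792201642 0.49618148216444125 False
1.76 0.20843409658359896 -0.022080565928803517 False
1.79 -0.7566871386060293 -0.2501577733168009 False
[-0.7490783  -0.5704318   0.07613909] 0.49921330390524904
[[373.  190.3]
 [482.1 181.6]
 [235.4 270.8]
 [247.8 195.1]
 [234.6 192.5]
 [260.9 197.8]] 18.1917
```

View pics/w2.png

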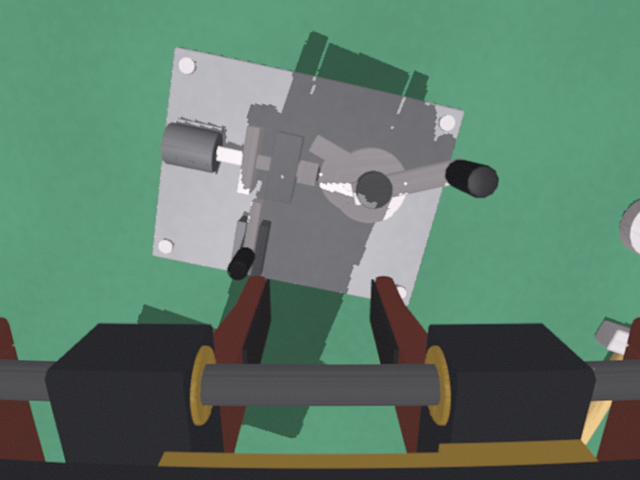

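The handle is at (482,181), matching the predicted (482.1,181.6), so it stayed on the dwell after release. The collar now stands clear of the guide block, and the shoulder is close to the roller. Now the bolt.

Run:
```python
from h import *
s=np.load("rig.npy")
P=lambda x,z:rig2w(s[:3],[x,.099,z])[0]
ex=np.array([np.cos(s[2]),np.sin(s[2]),0]); q=down(s[2])
X=lambda:(np.array(get_tcp_pos())-[s[0],s[1],0])@ex
move_pose(P(-.085,.14),q); print(movel(P(-.085,.060),v=.1,until_force=6))
command_gripper(0.); wait(.2)
f0=np.array(get_ft_force()); print("grip",get_grip_width(),f0,X())
x=-.085; hit=False
while x<-.052 and not hit:
    x+=.003 if x<-.065 else .001
    hit=movel(P(x,.060),frame=q,v=.02,until_force=7)
    f=np.array(get_ft_force())-f0; print(round(x,4),round(X(),4),(f@ex).round(2),f.round(1),hit)
    if f@ex<-9: break
print(get_time())
```

```text
False
grip 0.1999309193371286 [-1.0349942   0.79936916  4.31859961] -0.08475961540902101
-0.082 -0.0818 1.06 [ 1.1 -0.   1.1] False
-0.079 -0.0788 0.66 [ 0.8 -1.   1.5] False
-0.076 -0.0758 -0.42 [-0.3 -0.9  1.4] False
-0.073 -0.0728 0.22 [ 0.3 -0.4  1.1] False
-0.07 -0.0698 -0.43 [-0.3 -1.2  1.8] False
-0.067 -0.0668 0.03 [0.  0.1 0.2] False
-0.064 -0.0638 0.25 [ 0.4 -1.   1.3] False
-0.063 -0.063 -0.51 [-0.4 -0.8  1.7] False
-0.062 -0.0621 -0.02 [ 0.1 -0.7  2.4] False
-0.061 -0.0611 -0.73 [-0.6 -1.   2.9] False
-0.06 -0.0601 -0.87 [-0.8 -0.3  1.9] False
-0.059 -0.0591 -0.94 [-0.7 -1.8  2.2] False
-0.058 -0.0581 -0.76 [-0.7 -0.7  1.5] False
-0.057 -0.0577 -2.37 [-2.2 -1.   4.1] False
-0.056 -0.0577 -5.36 [-5.2 -1.7  6.9] False
-0.055 -0.0577 -9.21 [-8.9 -2.5  9.4] False
25.3833
```

The bolt met its stop at x = -57.7 mm, about 27 mm of travel, with a gentle force. I'll relieve it, release, retreat and look.

Run:
```python
from h import *
s=np.load("rig.npy"); a,a0=np.load("state.npy"); r=.07
P=lambda x,z:rig2w(s[:3],[x,.099,z])[0]
movel(P(-.0572,.060),v=.02); command_gripper(.5); wait(.2)
print(get_ft_force(),get_grip_width())
movel(P(-.0572,.18),v=.12)
move_pose(rig2w(s[:3],[-.03,.04,.24])[0],down(-1.21)); wait(.3)
C=cam("wrist"); im=read_camera("wrist")[:,:,::-1].copy()
cv2.imwrite("pics/w3.png",cv2.resize(im[20:300,130:530],None,fx=2,fy=2,interpolation=cv2.INTER_CUBIC))
pr=project(C,rig2w(s[:3],[[r*np.cos(a),r*np.sin(a),.126],[-.058,.099,.092],[-.085,.099,.092],[-.03,.1055,.046]]))
print(((pr-[130,20])*2).round(1),get_time())
```

```text
[-0.44398306 -0.12369621 -1.04987595] 0.5008393998579526
[[705.3 323. ]
 [221.4 439.7]
 [211.6 501.2]
 [236.2 349.9]] 29.1083
```

View pics/w3.png

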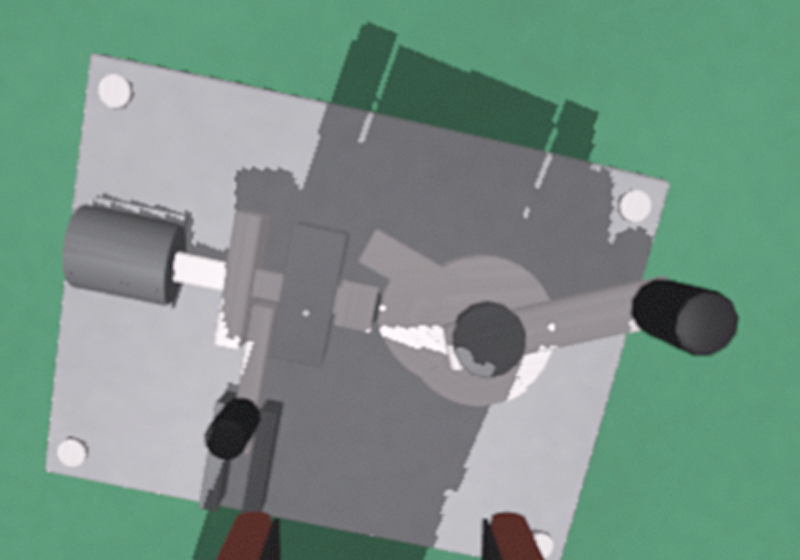

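The knob top is at about (225,440), against a predicted home of (221,440). The bolt lies behind the collar, and the handle at (706,323) matches the predicted (705,323). Handing in.

```bash
python3 -c "
from station import *
print(get_ft_force(),get_time()); job_done()"
```

```text
[-1.18898745 -0.47702796 -0.76422618] 29.1083
the job is handed in; nothing more can be done
```

The crank is on the cam's dwell, the bolt is home behind the collar, and the job was handed in at 29.1 s of the 64 s allowed. `job_done()` gives no verdict.

- **Crank:** I gripped the handle and turned it 1.79 rad anticlockwise. The force against the turn was about 5 to 8 N on the climb from roughly 0.93 to 1.68 rad. It then fell below 1 N, and I stopped near the middle of the dwell without meeting the shoulder. After release the handle stayed within about a pixel of its predicted position, both before and after the bolt was moved.
- **Bolt:** I slid it until it met its stop after about 27 mm, at x = -57.7 mm, where home is -58 mm. The force was about 9 N when I stopped, a little over the 7 N limit I had set, because the 1 mm steps each added a few newtons. I then eased off and let go.
- **Last picture:** It shows the bolt lying between the guide block and the collar, with the knob top within about 4 px of its home position in a 2x enlarged crop. The gripper is clear of everything.
- **Not checked:** I planned no motion near the hammer, oiler or bearing, but did not look at them again at the end.

No check failed. Force readings on the low round and the dwell were near the sensor's noise, so I relied on the drop from the climb to find the dwell.

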